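Pin the engraver's hold-down brace to its bracket

TASK

Lock the engraver's red hold-down brace to the green bracket: thread the yellow-headed pin down through the brace's hole, swing the brace over the bracket until the two holes line up (feel for the bracket's hole), and press the pin fully home through both, collar down on the brace. Do not force the pin: push gently, as a light hand would. Let go at the end, and leave everything else where it is.

Things in the scene. Friction and masses are not known exactly. Their poses are not given: they have to be found in the camera images.
- pin: Yellow-headed loose pin, upright in either hole of the blue rack. Origin: on its axis at the underside of the collar, z up. Above: collar 24 mm across, 4 mm thick, then a round grip 18 mm across up to 38 mm above the origin. Below: steel shank 10 mm across, 42 mm long, the last 4 mm tapering to 9 mm at the tip. 60 g.
- pin_tip (a point): Centre of the yellow pin's lower end, 42 mm below its origin; same axes.
- rack: Fixed blue block 50 x 130 x 45 mm (its x, y, z), origin under its centre; holes 14 mm across, right through, at 40 mm to +y and -y of its centre. Each pin's collar rests on its top.
- frame: Fixed engraver bed, 260 x 300 mm, 18 mm high (far corner blocks 46 mm); origin under its centre. Steel pivot of the red brace at (20, 80) mm in its x, y, to 77 mm high. Green bracket near (20, -80) mm: a plate 76 mm (along the sweep) x 48 mm, top 54 mm and underside 40 mm above the table, open below its hole down to 12 mm; hole 11.5 mm across, sharp-edged.
- slot_zero (a point): Point of the frame, at the height of the bracket's top face, under the brace's hole when joint brace is 0. The bracket is clamped tight in a curved slot about the pivot: its hole lies 3 to 32 mm from here along the arc of the brace's hole, to the open side, that is where joint brace reads 0.02 to 0.20; each time elsewhere and not reported: see or feel it.
- brace (a joint): Swing of the red brace about the frame's vertical pivot, rad. 0: its hole is above slot_zero; grows as it opens towards the frame's -x (clockwise from above); range -0.02 to 0.65, starts open by 0.42 to 0.60, with the bracket's hole uncovered. Stiff: it stays where it is left and takes about 2.5 N at its hole to move.
- brace_hole (a point): Centre of the upper mouth of the hole in the red brace's free end, 68 mm above the table, 160 mm from the pivot (which lies to its +y). The end is a block 40 x 40 x 12 mm (56 to 68 mm high), hole 12 mm across, 1.5 mm chamfer. Its underside clears the bracket's top by 2 mm: a pin more than 13 mm into the brace strikes the bracket's side.
- spare: Black-headed spare pin, shorter, in the rack's other hole; leave it.
- motor: Bystander: stepper motor, 42 x 42 x 38 mm, with a thin shaft upward.
- tin: Bystander: round tip-cleaner tin, 72 mm across, 34 mm high.
- driver: Bystander: orange screwdriver lying on the table.
- glue: Bystander: white bottle 40 mm across, 110 mm high.
- tape: Bystander: green ring (tape roll) 90 mm across, 20 mm high.
- dog: Bystander: small brass bench dog, 18 mm across, 24 mm high, standing on the frame's plywood.

How it is judged:
By the outcome, as a careful person would: the job done as asked, in the order asked, and still so for the second after the job is handed in, with the robot touching nothing.
It also fails if it takes over 61 s, if anything falls off the work surface, if the arm or the gripper's body presses on something with over 40 N, if the wrist force passes 120 N, or if a joint passes its speed limit or range.

ROBOT

A 6-joint arm with a two-finger parallel gripper is mounted at the origin on the work surface. World frame = base frame: x ahead of the robot, y to its left, z up, the work surface at z = 0. Lengths are in m, angles in rad, forces in N, time in s.
With the tool pointing down it reaches from about 0.375 to 0.825 m from the base axis. Payload 5.5 kg.
Tool frame: the origin (TCP) lies where the fingers leave the gripper's body, on its centre line; the fingertips stand 73 mm ahead of it and the grasp point (between the pads) lies 54 mm ahead of it; z points along the fingers, y is the line along which they close (so a half turn about z gives the same grasp; the last joint's range is limited). The gripper opens to 85 mm and grips with 20 to 120 N. Pads are 22 mm wide; open, the fingers measure 114 mm over their backs; the gripper's body (76 mm by 85 mm) begins 54 mm behind the grasp point. The pads swing forward as they close: fully open they stand 13 mm farther back than shut.
Start: joints at [-1.245, 0.314, -0.047, 1.21, 0, 1.571], TCP at [0.192, -0.568, 0.304] pointing down, gripper open.
Joint ranges: [-2.67, 2.67], [-0.69, 1.73], [-1.03, 1.25], [-2.08, 2.16], [-1.42, 1.45], [-3.14, 3.14]. Speed limits (rad/s): [2.39, 2.39, 3.01, 3.14, 3.14, 3.14].

INTERFACE

Orientations are given as a 3x3 rotation matrix whose columns are the frame's x, y, z axes.
In Python, from bench import ctrl gives the robot as it stands.
- The arm moves only by the tool jog_arm, never from a script. Its argument "motion" is a list of rows, each a list of 4 numbers: the shift along the tool's x, y, z in mm, then the turn about the tool's z in rad. A call has 1 to 12 rows; each row is the pose to reach, as a shift and turn from the pose commanded when the call began, along the tool's axes at that moment; what a row does not reach only later rows make up. A row lasts 1/8 s, in which the tool goes at most 62.5 mm and 10.7 degrees, less where a joint would pass 70% of its speed; a pose out of reach is approached as far as the arm can. A call with a gripper value outside its range is refused whole. "grip" is the closure in counts, from 0 (fully open) to 255 (shut), set as the call begins (left out, the last holds). The fingers move at their own pace and stop on an object; "squeeze" is the grip in N (left out, the last holds). Time passes only in rows, so rows that repeat a pose let the fingers close. It gives the time, the measured TCP pose, the force, the opening and the grip force at its end, in the units of the state.
- ctrl.sense(): the state, without advancing time (a new reading comes with each control period).
- ctrl.read_camera(name): name is "scene" or "top" or "wrist"; returns the picture (420x560x3 uint8, blue, green, red); there is no depth.
- ctrl.camera_params(name): a dict with "fov_y" (degrees; the focal length in pixels is half the picture's height over the tangent of half this angle, whatever the lens; pixels are square), "cx", "cy" (the principal point, pixels), "extrinsics" (4x4, takes a point from camera to world coordinates). Camera axes: x right, y down, z forward; pixel columns grow to the right and rows downward; lengths in m; the calibration is good to about 2 mm. A picture is of the moment at which its call begins: read the wrist's pose just before it. camera_params takes no time and is no camera call; for the wrist camera it gives the pose at the moment of the call.
- ctrl.close_job(): hands the job in; it is judged then, once.
Trained networks look in the newest picture that a camera, given by its name, has taken for a name from the list of things; names that differ only in an ending like _2 or _b are one class to them, and where a whole thing is asked for, a point or a joint stands for the part that bears it (a point fixed in the world has none). Each returns a list of dicts, best first, with "confidence" (0 to 1); they miss things now and then, are a little off and sometimes report something else, mostly with a low value. They report only what shows in the picture. A call takes as long as a camera call.
- ctrl.trace(label, camera): "pixels" (420x560 bool, what is visible of it) and "box" ([left, top, right, bottom] in pixels, round what is visible of it).
- ctrl.pinpoint(label, camera): "xy" ([column, row] in pixels: a listed point, or the origin of a listed thing).
The state is a dict: "time_s": time; "joint_pos": joint angles; "joint_velocities": joint speeds; "tau": joint torques, N m; "position": TCP position; "orientation": TCP orientation; "contact_force": force on the tool from outside, world axes, zero at the start; "wrist_torque": the same for the moment, N m; "gripper_width": finger opening in m; "grasp_force": force on a finger pad.
Only numpy, scipy, OpenCV 4.12 (cv2) and the standard library are available. Lean on these libraries where they do the work, as an engineer would, in place of code of your own. Each camera call takes 0.05 s, during which the arm holds its last target. There are 200 camera calls.

## Working session

There is one attempt and no reset: what is moved stays moved. The work goes in short steps, Python scripts to look and compute and a tool call to move; the robot and the scene stay as the last step left them, time stands still between calls to the robot, and variables do not carry over. Pictures are saved under pics/ and viewed, at most 10 in all, crops included, and the job is handed in when it is done.

Besides the shell and the picture viewer there is one more tool, called after "Emit:" by a JSON object that holds its "op" and its "data", one argument or row to a line. jog_arm: Moves the arm, as the interface text tells. Its arguments: {"type":"object","properties":{"motion":{"type":"array","items":{"type":"array","items":{"type":"number"}}},"grip":{"type":"number"},"squeeze":{"type":"number"}},"required":["motion"]}

```bash
mkdir -p pics
cat > h.py <<'E'
import numpy as np, cv2
from bench import ctrl
def ray(cam,uv,P=None):
    p=P or ctrl.camera_params(cam); f=210/np.tan(np.radians(p["fov_y"])/2)
    E=np.array(p["extrinsics"]); d=E[:3,:3]@np.array([(uv[0]-p["cx"])/f,(uv[1]-p["cy"])/f,1.]); return E[:3,3],d
def at(cam,uv,z,P=None):
    o,d=ray(cam,uv,P); return o+d*(z-o[2])/d[2]
def proj(cam,X,P=None):
    p=P or ctrl.camera_params(cam); f=210/np.tan(np.radians(p["fov_y"])/2)
    E=np.array(p["extrinsics"]); c=E[:3,:3].T@(np.array(X)-E[:3,3]); return c[:2]/c[2]*f+[p["cx"],p["cy"]]
E
python3 - <<'E'
from h import *
np.set_printoptions(precision=4,suppress=True)
s=ctrl.sense(); print(s["time_s"],s["position"],s["orientation"],s["gripper_width"])
ims=[]
for c in ["top","scene"]:
    im=ctrl.read_camera(c); cv2.imwrite(f"pics/{c}0.png",im)
    p=ctrl.camera_params(c);print(c,p["fov_y"],np.array(p["extrinsics"]).round(3).tolist())
    for l,z in [("pin",.045),("spare",.045),("rack",0),("frame",0),("brace_hole",.068),("slot_zero",.054)]:
        for r in ctrl.pinpoint(l,c)[:2]: print(c,l,r["confidence"],np.array(r["xy"]).round(1),at(c,r["xy"],z))
E
```

```text
0.0 [ 0.1919 -0.568   0.303 ] [[ 0.9474  0.32   -0.0005]
 [ 0.32   -0.9474  0.0016]
 [ 0.     -0.0017 -1.    ]] 0.08543110373972031
top 53.58335824342991 [[-0.016, -0.99, 0.14, 0.367], [-1.0, 0.018, 0.016, 0.035], [-0.019, -0.139, -0.99, 1.209], [0.0, 0.0, 0.0, 1.0]]
top pin 0.57 [383.4 222.7] [ 0.4825 -0.2444  0.045 ]
top spare 0.63 [408.8 216.6] [ 0.4984 -0.3161  0.045 ]
top spare 0.54 [394.2 219.9] [ 0.4899 -0.2749  0.045 ]
top rack 0.85 [391.9 218.4] [ 0.4991 -0.2804  0.    ]
top frame 0.84 [271.1 180.4] [0.6186 0.0696 0.    ]
top brace_hole 0.92 [288.  201.6] [0.5436 0.0216 0.068 ]
top brace_hole 0.63 [374.9 141.7] [ 0.71   -0.2267  0.068 ]
top slot_zero 0.96 [303.9 178.7] [ 0.6105 -0.0248  0.054 ]
scene 54.9953609955524 [[0.713, 0.609, -0.349, 0.944], [0.702, -0.621, 0.349, -0.354], [-0.004, -0.494, -0.87, 1.034], [0.0, 0.0, 0.0, 1.0]]
scene pin 0.75 [166.8 286.6] [ 0.4979 -0.3203  0.045 ]
scene spare 0.39 [168.8 288.3] [ 0.5052 -0.3195  0.045 ]
scene frame 0.85 [302.3 222.1] [0.6025 0.0755 0.    ]
scene brace_hole 0.97 [270.6 207.4] [0.5312 0.0195 0.068 ]
scene slot_zero 0.96 [279.2 233.6] [ 0.5998 -0.0163  0.054 ]
```

View pics/top0.png

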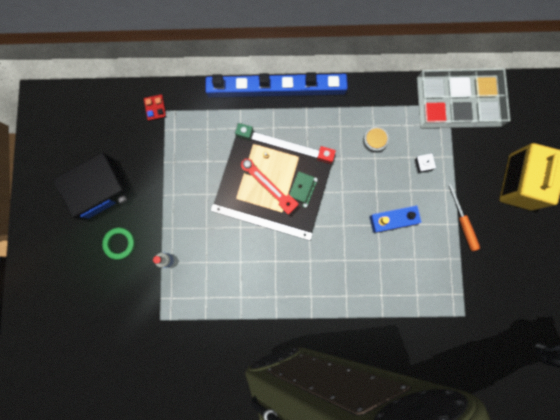

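View pics/scene0.png

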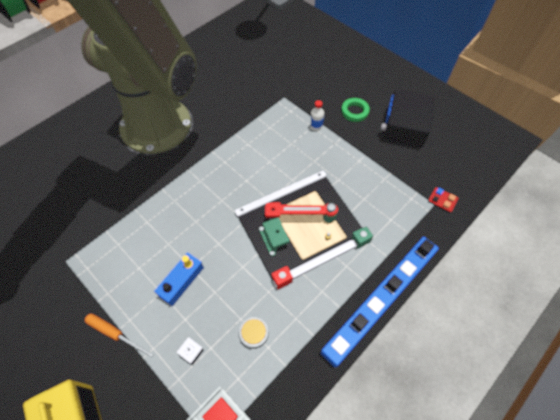

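Top: the yellow pin is at (384,220), the black spare at (411,215), the brace hole at about (289,203) and the bracket hole at about (300,186). The scene view agrees: yellow at (186,262), black at (167,287). I'll move above the pin with a quarter turn.

Emit:
{"op": "jog_arm", "data": {
  "motion": [
    [38,-21,0,-0.15],
    [76,-43,0,-0.3],
    [114,-64,0,-0.46],
    [152,-86,0,-0.62],
    [190,-107,0,-0.78],
    [228,-129,0,-0.94],
    [266,-150,0,-1.1],
    [304,-172,0,-1.26],
    [342,-193,0,-1.4],
    [370,-212,0,-1.5],
    [370,-212,0,-1.5]
  ],
  "grip": 90
}}

```text
time_s: 2.08
position: [0.4759, -0.2475, 0.3039]
orientation: [[-0.256, 0.967, 0.0], [0.967, 0.256, 0.0], [0.0, 0.0, -1.0]]
contact_force: [-1.0, 0.2, -0.1]
gripper_width: 0.0549
grasp_force: 0.0
```

Run:
```python
from h import *
np.set_printoptions(precision=4,suppress=True)
s=ctrl.sense(); print(s["time_s"],s["position"],s["orientation"],s["gripper_width"],s["joint_pos"],s["contact_force"])
c="wrist";im=ctrl.read_camera(c); cv2.imwrite(f"pics/w1.png",im)
p=ctrl.camera_params(c);print(c,p["fov_y"],p["cx"],p["cy"],np.array(p["extrinsics"]).round(3).tolist())
for l,z in [("pin",.045),("pin_tip",.003),("spare",.045),("rack",0),("brace_hole",.068),("slot_zero",.054)]:
  for r in ctrl.pinpoint(l,c)[:2]: print(c,l,r["confidence"],np.array(r["xy"]).round(1),at(c,r["xy"],z))
```

```text
2.075 [ 0.4759 -0.2475  0.3039] [[-0.2556  0.9668  0.0003]
 [ 0.9668  0.2556  0.0002]
 [ 0.0001  0.0004 -1.    ]] 0.05494856269504224 [-0.4798  0.1938 -0.2025  1.1743  0.0003  0.8325] [-0.9987  0.2094 -0.0531]
wrist 63.96650524806234 283.87249832285454 205.13449179421005 [[0.967, 0.241, 0.078, 0.456], [0.253, -0.92, -0.3, -0.171], [-0.0, 0.31, -0.951, 0.373], [0.0, 0.0, 0.0, 1.0]]
wrist pin 0.65 [290.7 178.8] [ 0.4824 -0.2469  0.045 ]
wrist pin 0.49 [285.2 248. ] [ 0.4963 -0.3218  0.045 ]
wrist spare 0.83 [288.2 246.1] [ 0.4983 -0.3195  0.045 ]
wrist rack 0.79 [288.6 204.7] [ 0.4911 -0.2885  0.    ]
```

View pics/w1.png

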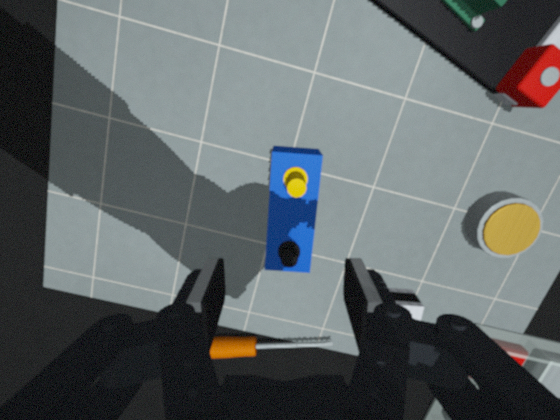

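The wrist view shows the yellow pin at (294,180), in the rack end nearer the frame, and the black spare at (288,250). I'll centre, go partway down, and check.

Emit:
{"op": "jog_arm", "data": {
  "motion": [
    [-2,6,35,0],
    [-2,6,70,0],
    [-2,6,90,0],
    [-2,6,90,0]
  ]
}}

```text
time_s: 2.92
position: [0.4797, -0.2496, 0.2124]
orientation: [[-0.251, 0.968, -0.003], [0.968, 0.251, 0.001], [0.002, -0.003, -1.0]]
contact_force: [-0.4, 0.8, 0.3]
gripper_width: 0.0554
grasp_force: 0.0
```

```bash
cat >> h.py <<'E'
np.set_printoptions(precision=4,suppress=True)
def look(n,ls,c="wrist",roi=None,k=1):
    s=ctrl.sense(); print(s["time_s"],s["position"],s["gripper_width"],s["contact_force"])
    P=ctrl.camera_params(c); im=ctrl.read_camera(c)
    for l,z in ls:
        for r in ctrl.pinpoint(l,c)[:2]: print(l,r["confidence"],np.array(r["xy"]).round(1),at(c,r["xy"],z,P))
    if roi: a,b,x,y=roi; im=im[b:y,a:x]
    if k>1: im=cv2.resize(im,None,fx=k,fy=k,interpolation=cv2.INTER_CUBIC)
    cv2.imwrite(f"pics/{n}.png",im); return P
E
python3 - <<'E'
from h import *
look("w2",[("pin",.045),("spare",.045)])
im=cv2.cvtColor(cv2.imread("pics/w2.png"),cv2.COLOR_BGR2HSV)
m=cv2.inRange(im,(20,120,80),(35,255,255)); n,l,st,c=cv2.connectedComponentsWithStats(m)
for i in range(1,n):
  if st[i,4]>150: print(st[i],c[i])
E
```

```text
2.925 [ 0.4797 -0.2496  0.2124] 0.055401508746984504 [-0.3927  0.7863  0.2867]
pin 0.68 [295.3 203.1] [ 0.4876 -0.2431  0.045 ]
spare 0.93 [287.5 293.4] [ 0.5015 -0.3186  0.045 ]
[ 281  189   31   45 1119] [296.7971 210.3807]
[544 246  16  50 564] [552.9876 271.9007]
```

View pics/w2.png

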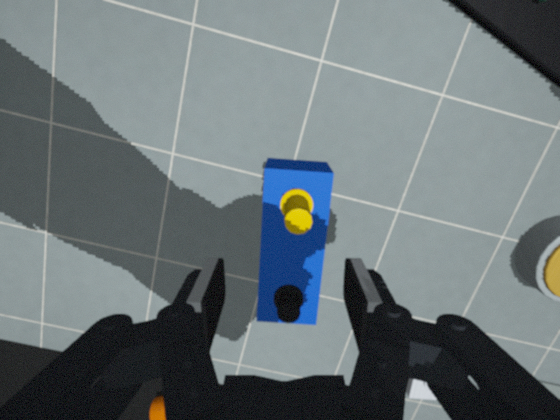

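Collar at (296,204) and grip top at (298,221); the fingers' centre is near column 285, so I still need about +9 mm in y and +4 mm in x.

Emit:
{"op": "jog_arm", "data": {
  "motion": [
    [4,9,30,0],
    [4,9,60,0],
    [4,9,85,0],
    [4,9,85,0],
    [4,9,85,0]
  ]
}}

```text
time_s: 3.7
position: [0.4896, -0.244, 0.1305]
orientation: [[-0.252, 0.968, 0.002], [0.968, 0.252, -0.001], [-0.001, 0.002, -1.0]]
contact_force: [0.2, 0.1, 0.4]
gripper_width: 0.0549
grasp_force: 0.0
```

Emit:
{"op": "jog_arm", "data": {
  "motion": [
    [0,0,0,0],
    [0,0,0,0],
    [0,0,0,0],
    [0,0,0,0],
    [0,0,0,0],
    [0,0,0,0]
  ],
  "grip": 255,
  "squeeze": 40
}}

```text
time_s: 4.45
position: [0.4892, -0.2438, 0.13]
orientation: [[-0.252, 0.968, 0.001], [0.968, 0.252, -0.001], [-0.001, 0.001, -1.0]]
contact_force: [-1.7, -0.1, 5.7]
gripper_width: 0.0166
grasp_force: 38.9
```

Run:
```python
from h import *
look("w3",[("pin",.045),("spare",.045)])
s=ctrl.sense(); print(s["grasp_force"],s["orientation"])
```

```text
4.45 [ 0.4892 -0.2438  0.13  ] 0.016594564608787856 [-1.6599 -0.1444  5.7358]
spare 0.71 [269.4 379.2] [ 0.5019 -0.3203  0.045 ]
38.88105869293213 [[-0.2522  0.9677  0.0012]
 [ 0.9677  0.2522 -0.0009]
 [-0.0012  0.0009 -1.    ]]
```

View pics/w3.png

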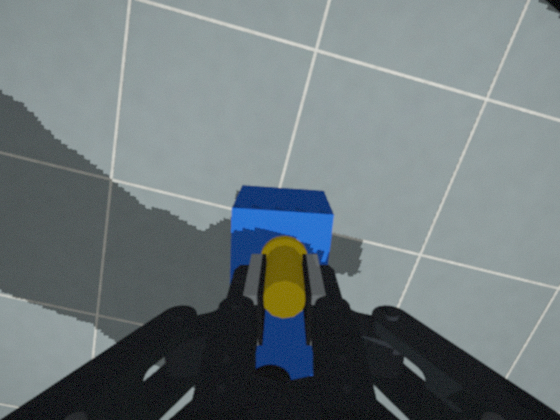

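Gripped. Now lift and move to view the frame.

Emit:
{"op": "jog_arm", "data": {
  "motion": [
    [0,0,-15,0],
    [0,0,-40,0],
    [0,0,-80,0],
    [20,12,-115,0],
    [55,32,-130,0],
    [90,52,-140,0],
    [129,75,-140,0],
    [129,75,-140,0],
    [129,75,-140,0]
  ]
}}

```text
time_s: 5.72
position: [0.5286, -0.0998, 0.2694]
orientation: [[-0.253, 0.968, 0.0], [0.968, 0.253, -0.001], [-0.001, -0.0, -1.0]]
contact_force: [0.5, 0.1, -1.4]
gripper_width: 0.0168
grasp_force: 39.1
```

Run:
```python
from h import *
s=ctrl.sense(); print(s["grasp_force"],s["orientation"],s["joint_pos"])
look("w4",[("brace_hole",.068),("slot_zero",.054),("frame",0),("pin_tip",.143),("pin",.185)])
```

```text
39.12828862667084 [[-0.2528  0.9675  0.0001]
 [ 0.9675  0.2528 -0.0005]
 [-0.0005 -0.0001 -1.    ]] [-0.1864  0.214  -0.2574  1.0992 -0.0005  1.1288]
5.725 [ 0.5286 -0.0998  0.2694] 0.016752491088860802 [ 0.5382  0.1165 -1.3797]
brace_hole 0.78 [333.9  43.2] [0.5361 0.0217 0.068 ]
slot_zero 0.64 [395.2 121.3] [ 0.6036 -0.0191  0.054 ]
slot_zero 0.64 [283.1 256.9] [ 0.5454 -0.1621  0.054 ]
frame 0.55 [414.9  26.5] [0.6093 0.0644 0.    ]
pin_tip 0.92 [285.5 223.5] [ 0.53   -0.0958  0.143 ]
pin 0.89 [280.1 260.9] [ 0.5282 -0.1005  0.185 ]
```

View pics/w4.png

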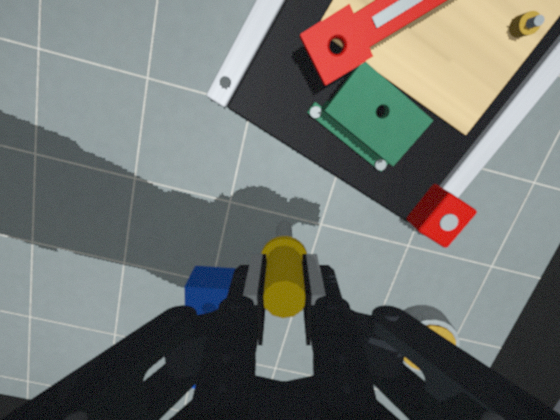

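The pin is held with its tip visible at (285,223). The brace hole is at (337,45) and the bracket hole, uncovered, at (382,111). I'll close in.

Emit:
{"op": "jog_arm", "data": {
  "motion": [
    [35,11,20,0],
    [71,23,40,0],
    [71,23,40,0],
    [71,23,40,0]
  ]
}}

```text
time_s: 6.52
position: [0.5332, -0.0257, 0.2291]
orientation: [[-0.252, 0.968, 0.0], [0.968, 0.252, -0.001], [-0.001, -0.0, -1.0]]
contact_force: [0.3, -0.6, -1.3]
gripper_width: 0.0168
grasp_force: 39.2
```

Run:
```python
from h import *
look("w5",[("brace_hole",.068),("slot_zero",.054),("pin_tip",.102),("brace",.068),("pin",.145)])
```

```text
6.525 [ 0.5332 -0.0257  0.2291] 0.016827217484832936 [ 0.3114 -0.619  -1.3343]
brace_hole 0.92 [305.  153.6] [0.538  0.0184 0.068 ]
slot_zero 0.96 [371.3 220. ] [ 0.6032 -0.0203  0.054 ]
pin_tip 0.64 [286.1 224.3] [ 0.5351 -0.0223  0.102 ]Traceback (most recent call last):
  File "<stdin>", line 2, in <module>
  File "h.py", line 16, in look
    for r in ctrl.pinpoint(l,c)[:2]: print(l,r["confidence"],np.array(r["xy"]).round(1),at(c,r["xy"],z,P))
             ~~~~~~~~~~~~~^^^^^
ValueError: it knows: brace_hole, dog, driver, frame, glue, motor, pin, pin_tip, rack, slot_zero, spare, tape, tin
```

Run:
```python
from h import *
look("w5",[("pin_tip",.102),("brace_hole",.068),("slot_zero",.054)],roi=(180,60,460,260),k=2)
```

```text
6.725 [ 0.5335 -0.0261  0.2295] 0.0166645718004227 [ 0.8495 -0.2052 -0.33  ]
pin_tip 0.81 [285.2 224.5] [ 0.5351 -0.0231  0.102 ]
brace_hole 0.96 [307.3 150.3] [0.5395 0.0206 0.068 ]
slot_zero 0.86 [371.8 217.7] [ 0.6036 -0.019   0.054 ]
```

View pics/w5.png

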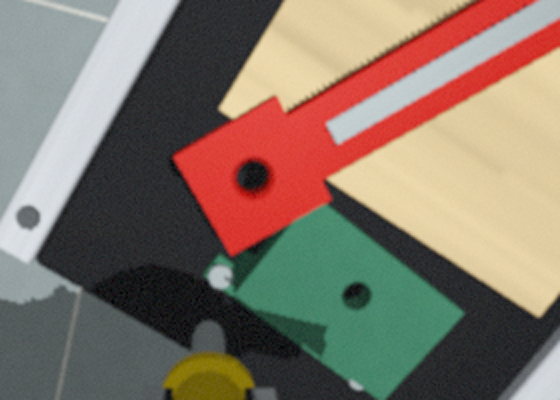

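The crop shows the brace hole at (307,147.5), the bracket hole at (358.5,207) and the pin tip at (284.5,225).

Run:
```python
from h import *
a=at("wrist",(307,148),.068);b=at("wrist",(358.5,207),.054);t=at("wrist",(284.8,224.8),.102);z=np.array([.6036,-.0193])
print(a,b,t)
def cen(p,q):
    p,q=p[:2],q[:2];m=(p+q)/2;d=q-p;L=np.hypot(*d);n=np.array([-d[1],d[0]])/L
    return m+n*np.sqrt(.16**2-L*L/4), 2*np.arcsin(L/.32)
for p,q in[(a,b),(a,z),(b,z)]: print(cen(p,q))
pt=at("top",(247,164),.077);print("pivot top",pt, np.hypot(*(pt-a)[:2]))
d=(a-t); print("tip to hole, tool axes", ctrl.sense()["orientation"].T@d if hasattr(ctrl.sense()["orientation"],"T") else np.array(ctrl.sense()["orientation"]).T@d)
```

```text
[0.5384 0.0226 0.068 ] [ 0.5903 -0.0126  0.054 ] [ 0.5345 -0.0228  0.102 ]
(array([0.6525, 0.1348]), np.float64(0.39426959701378483))
(array([0.655 , 0.1322]), np.float64(0.48896152842516677))
(array([0.6688, 0.1268]), np.float64(0.09304982470765491))
pivot top [0.6506 0.1341 0.077 ] 0.1581423708489969
tip to hole, tool axes [0.0429 0.0152 0.034 ]
```

Emit:
{"op": "jog_arm", "data": {
  "motion": [
    [22,8,5,0],
    [43,15,12,0],
    [43,15,23,0],
    [43,15,23,0],
    [43,15,23,0]
  ]
}}

```text
time_s: 7.55
position: [0.5367, 0.0196, 0.206]
orientation: [[-0.252, 0.968, -0.0], [0.968, 0.252, -0.0], [-0.0, -0.0, -1.0]]
contact_force: [0.4, -0.5, -1.0]
gripper_width: 0.0164
grasp_force: 39.2
```

Run:
```python
from h import *
look("w6",[("pin_tip",.078),("brace_hole",.068)],roi=(220,160,360,260),k=5)
```

```text
7.55 [0.5367 0.0196 0.206 ] 0.016409755940704995 [ 0.4151 -0.4643 -1.0119]
pin_tip 0.94 [286.4 225.4] [0.5391 0.0219 0.078 ]
brace_hole 0.72 [282.9 220.5] [0.5371 0.0209 0.068 ]
brace_hole 0.72 [283.2 225.7] [0.5382 0.0174 0.068 ]
```

View pics/w6.png

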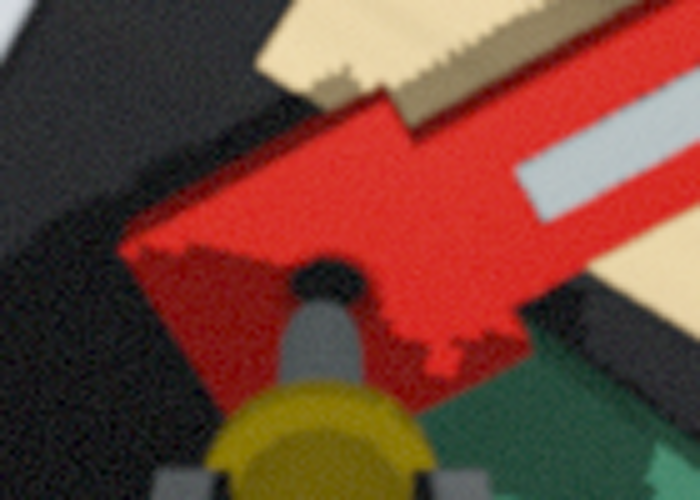

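The tip sits just over the hole: hole about (286,220) at z 68, tip about (285.5,225) at z 79. They agree within about 1 mm, so I'll lower gently.

Emit:
{"op": "jog_arm", "data": {
  "motion": [
    [0,0,4,0],
    [0,0,8,0],
    [0,0,11,0],
    [0,0,13,0],
    [0,0,14,0],
    [0,0,14,0]
  ]
}}

```text
time_s: 8.45
position: [0.5368, 0.0202, 0.1919]
orientation: [[-0.252, 0.968, -0.0], [0.968, 0.252, -0.0], [0.0, -0.0, -1.0]]
contact_force: [0.2, 0.3, -0.5]
gripper_width: 0.0165
grasp_force: 39.2
```

Emit:
{"op": "jog_arm", "data": {
  "motion": [
    [0,0,2,0],
    [0,0,4,0],
    [0,0,6,0],
    [0,0,7,0],
    [0,0,7,0]
  ]
}}

```text
time_s: 9.07
position: [0.5367, 0.0202, 0.1848]
orientation: [[-0.252, 0.968, -0.0], [0.968, 0.252, -0.0], [0.0, -0.0, -1.0]]
contact_force: [0.9, 0.1, -1.8]
gripper_width: 0.0161
grasp_force: 39.2
```

Run:
```python
from h import *
R=np.array(ctrl.sense()["orientation"])
v=np.array([.5384,.0226])-[.652,.1345]; v*=.16/np.hypot(*v)
for f in np.append(np.linspace(0,.36,13)[1:],[.37,.38,.39,.4,.41]):
    c,s=np.cos(f),np.sin(f); w=np.array([c*v[0]-s*v[1],s*v[0]+c*v[1]])-v
    print(round(f,3),(R.T@[*w,0])[:2]*1000)
```

```text
0.03 [-4.122   2.4591]
0.06 [-8.1685  5.0407]
0.09 [-12.1357   7.7425]
0.12 [-16.02    10.5621]
0.15 [-19.818   13.4969]
0.18 [-23.5263  16.5443]
0.21 [-27.1415  19.7016]
0.24 [-30.6604  22.966 ]
0.27 [-34.0798  26.3344]
0.3 [-37.3966  29.8038]
0.33 [-40.6078  33.3712]
0.36 [-43.7106  37.0333]
0.37 [-44.7203  38.2745]
0.38 [-45.7175  39.5257]
0.39 [-46.7022  40.7868]
0.4 [-47.6742  42.0577]
0.41 [-48.6334  43.3383]
```

Start with the first part of the swing.

Emit:
{"op": "jog_arm", "data": {
  "motion": [
    [-2.1,1.2,0,0],
    [-4.1,2.5,0,0],
    [-6.1,3.7,0,0],
    [-8.2,5,0,0],
    [-10.1,6.4,0,0],
    [-12.1,7.7,0,0],
    [-12.1,7.7,0,0]
  ]
}}

```text
time_s: 9.95
position: [0.5476, 0.0103, 0.1849]
orientation: [[-0.252, 0.968, 0.0], [0.968, 0.252, 0.0], [-0.0, 0.0, -1.0]]
contact_force: [-0.8, 2.4, 0.1]
gripper_width: 0.0169
grasp_force: 39.2
```

Run:
```python
from h import *
look("w7",[("pin_tip",.058),("brace_hole",.068),("slot_zero",.054)],roi=(180,100,420,260),k=3)
s=ctrl.sense();print(s["wrist_torque"])
```

```text
9.95 [0.5476 0.0103 0.1849] 0.016935773687411566 [-0.7962  2.4476  0.061 ]
pin_tip 0.74 [285.8 221.4] [0.5488 0.0156 0.058 ]
pin_tip 0.23 [281.6 228.4] [0.5475 0.0104 0.058 ]
brace_hole 0.79 [280.8 230.5] [0.5464 0.0129 0.068 ]
slot_zero 0.87 [351.5 286.4] [ 0.6044 -0.0202  0.054 ]
slot_zero 0.31 [380.8 157.1] [0.5938 0.0682 0.054 ]
[ 0.399   0.1198 -0.0338]
```

View pics/w7.png

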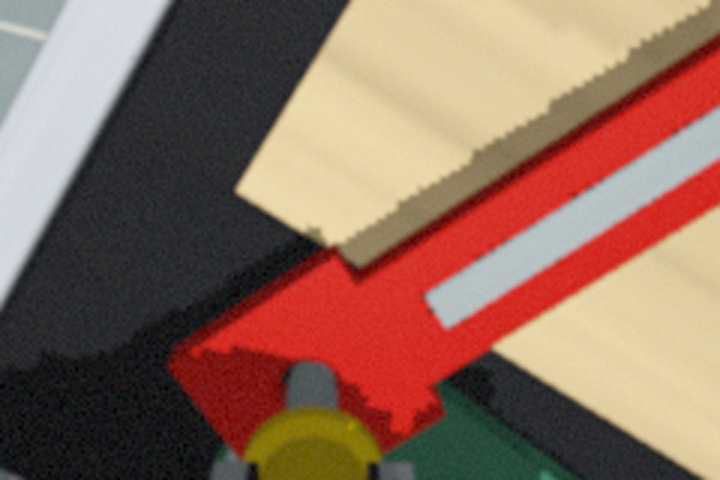

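The pin is in the brace's hole and the brace follows (2.5 N). Continue the swing to φ = 0.36.

Emit:
{"op": "jog_arm", "data": {
  "motion": [
    [-2,1.4,-1,0],
    [-3.9,2.8,-1,0],
    [-7.7,5.8,-1,0],
    [-11.4,8.8,-1,0],
    [-15,12,-1,0],
    [-18.6,15.2,-1,0],
    [-22,18.6,-1,0],
    [-25.3,22.1,-1,0],
    [-28.5,25.7,-1,0],
    [-31.6,29.3,-1,0],
    [-31.6,29.3,-1,0]
  ]
}}

```text
time_s: 11.52
position: [0.5843, -0.0131, 0.186]
orientation: [[-0.252, 0.968, 0.001], [0.968, 0.252, -0.001], [-0.001, 0.001, -1.0]]
contact_force: [-1.0, 1.1, -0.6]
gripper_width: 0.0167
grasp_force: 39.0
```

Run:
```python
from h import *
look("w8",[("pin_tip",.059),("brace_hole",.068),("slot_zero",.054)])
s=ctrl.sense();R=np.array(s["orientation"]);print(R.T@s["contact_force"], R)
P=np.array([.652,.1345]); off=R[:2,0]*.003
t=s["position"][:2]+off-P; print(t,np.hypot(*t))
```

```text
11.525 [ 0.5843 -0.0131  0.186 ] 0.016746407308418438 [-1.0157  1.0674 -0.6267]
pin_tip 0.77 [282.8 229. ] [ 0.5851 -0.0133  0.059 ]
brace_hole 0.6 [281.6 228.1] [ 0.5834 -0.0094  0.068 ]
slot_zero 0.96 [305.8 238.1] [ 0.6017 -0.0177  0.054 ]
[ 0.4483 -0.2198  1.3781] [[-0.2521  0.9677  0.001 ]
 [ 0.9677  0.2521 -0.0007]
 [-0.001   0.0008 -1.    ]]
[-0.0688 -0.1446] 0.1601005442098288
```

Feel for the bracket: lower slowly here, about 5 mm short of the expected hole.

Emit:
{"op": "jog_arm", "data": {
  "motion": [
    [0,0,1.5,0],
    [0,0,3,0],
    [0,0,4,0],
    [0,0,4.5,0],
    [0,0,4.5,0]
  ]
}}

```text
time_s: 12.35
position: [0.5836, -0.0128, 0.1814]
orientation: [[-0.252, 0.968, -0.0], [0.968, 0.252, -0.0], [-0.0, -0.0, -1.0]]
contact_force: [0.7, 0.5, -1.2]
gripper_width: 0.0169
grasp_force: 39.1
```

Emit:
{"op": "jog_arm", "data": {
  "motion": [
    [0,0,0.5,0],
    [0,0,1,0],
    [0,0,1.5,0],
    [0,0,1.5,0]
  ]
}}

```text
time_s: 12.85
position: [0.5839, -0.0128, 0.1809]
orientation: [[-0.252, 0.968, 0.001], [0.968, 0.252, -0.0], [-0.0, 0.001, -1.0]]
contact_force: [-1.6, -0.1, 6.5]
gripper_width: 0.0166
grasp_force: 40.0
```

Contact at the right height (tip z = 54 mm). Slide along the arc, feeling for the drop.

Emit:
{"op": "jog_arm", "data": {
  "motion": [
    [-0.5,0.6,0,0],
    [-1,1.2,0,0],
    [-1.5,1.9,0,0],
    [-2,2.5,0,0],
    [-2,2.5,0,0]
  ]
}}

```text
time_s: 13.48
position: [0.5852, -0.0138, 0.1807]
orientation: [[-0.252, 0.968, -0.002], [0.968, 0.252, 0.001], [0.001, -0.002, -1.0]]
contact_force: [-6.9, 1.6, 11.3]
gripper_width: 0.0166
grasp_force: 40.8
```

Emit:
{"op": "jog_arm", "data": {
  "motion": [
    [-0.5,0.6,0,0],
    [-1,1.2,0,0],
    [-1,1.2,0,0]
  ]
}}

```text
time_s: 13.85
position: [0.5858, -0.0142, 0.1807]
orientation: [[-0.253, 0.968, -0.004], [0.968, 0.253, 0.001], [0.002, -0.003, -1.0]]
contact_force: [-8.1, 0.6, 13.9]
gripper_width: 0.0166
grasp_force: 41.3
```

Sideways lag and rising force mean it's dragging. Ease off upward so the pin recentres, then probe again.

Emit:
{"op": "jog_arm", "data": {
  "motion": [
    [0,0,-1.5,0],
    [0,0,-2.5,0],
    [0,0,-2.5,0],
    [0,0,-2.5,0]
  ]
}}

```text
time_s: 14.35
position: [0.5877, -0.0147, 0.182]
orientation: [[-0.252, 0.968, -0.001], [0.968, 0.252, 0.0], [0.0, -0.001, -1.0]]
contact_force: [-2.3, 1.6, -2.8]
gripper_width: 0.0166
grasp_force: 39.1
```

Emit:
{"op": "jog_arm", "data": {
  "motion": [
    [0,0,1,0],
    [0,0,2,0],
    [0,0,2.8,0],
    [0,0,2.8,0]
  ]
}}

```text
time_s: 14.85
position: [0.5884, -0.0148, 0.1804]
orientation: [[-0.252, 0.968, 0.001], [0.968, 0.252, -0.0], [-0.001, 0.001, -1.0]]
contact_force: [-2.0, 0.5, 5.1]
gripper_width: 0.0167
grasp_force: 39.9
```

Emit:
{"op": "jog_arm", "data": {
  "motion": [
    [0,0,-1.5,0],
    [-0.8,1.0,-1.5,0],
    [-0.8,1.0,-1.5,0],
    [-0.8,1.0,-0.5,0],
    [-0.8,1.0,0.5,0],
    [-0.8,1.0,0.5,0]
  ]
}}

```text
time_s: 15.6
position: [0.5892, -0.0152, 0.1789]
orientation: [[-0.252, 0.968, 0.0], [0.968, 0.252, 0.0], [0.0, 0.0, -1.0]]
contact_force: [-1.7, 0.8, -0.2]
gripper_width: 0.0169
grasp_force: 39.2
```

It dropped below the plate's top with no force, so the tip is in the hole. Press on gently.

Emit:
{"op": "jog_arm", "data": {
  "motion": [
    [0,0,1,0],
    [0,0,2,0],
    [0,0,3,0],
    [0,0,3,0]
  ]
}}

```text
time_s: 16.1
position: [0.5891, -0.0152, 0.176]
orientation: [[-0.252, 0.968, 0.0], [0.968, 0.252, -0.0], [-0.0, 0.0, -1.0]]
contact_force: [-0.9, 1.1, 0.2]
gripper_width: 0.0164
grasp_force: 39.2
```

Emit:
{"op": "jog_arm", "data": {
  "motion": [
    [0,0,1.5,0],
    [0,0,3,0],
    [0,0,4.5,0],
    [0,0,6,0],
    [0,0,6,0]
  ]
}}

```text
time_s: 16.73
position: [0.5891, -0.0152, 0.1699]
orientation: [[-0.252, 0.968, -0.0], [0.968, 0.252, 0.0], [0.0, -0.0, -1.0]]
contact_force: [-1.7, 0.8, -0.9]
gripper_width: 0.0166
grasp_force: 39.1
```

Emit:
{"op": "jog_arm", "data": {
  "motion": [
    [0,0,2,0],
    [0,0,4,0],
    [0,0,6,0],
    [0,0,8,0],
    [0,0,8,0]
  ]
}}

```text
time_s: 17.35
position: [0.589, -0.0153, 0.1618]
orientation: [[-0.252, 0.968, -0.0], [0.968, 0.252, -0.0], [0.0, -0.0, -1.0]]
contact_force: [-0.6, 0.9, -1.2]
gripper_width: 0.0168
grasp_force: 39.1
```

Freely sliding. About 9 mm remain.

Emit:
{"op": "jog_arm", "data": {
  "motion": [
    [0,0,2,0],
    [0,0,4,0],
    [0,0,6,0],
    [0,0,7,0],
    [0,0,7,0]
  ]
}}

```text
time_s: 17.98
position: [0.589, -0.0153, 0.1549]
orientation: [[-0.252, 0.968, -0.0], [0.968, 0.252, 0.0], [0.0, -0.0, -1.0]]
contact_force: [-2.1, 1.0, -0.9]
gripper_width: 0.0166
grasp_force: 39.2
```

Emit:
{"op": "jog_arm", "data": {
  "motion": [
    [0,0,0.7,0],
    [0,0,1.4,0],
    [0,0,2.0,0],
    [0,0,2.0,0]
  ]
}}

```text
time_s: 18.48
position: [0.5891, -0.0152, 0.1531]
orientation: [[-0.252, 0.968, -0.0], [0.968, 0.252, 0.0], [0.0, 0.0, -1.0]]
contact_force: [-2.8, 1.0, 0.3]
gripper_width: 0.0166
grasp_force: 39.3
```

Emit:
{"op": "jog_arm", "data": {
  "motion": [
    [0,0,0.6,0],
    [0,0,1.2,0],
    [0,0,1.6,0],
    [0,0,1.6,0]
  ]
}}

```text
time_s: 18.98
position: [0.5902, -0.0156, 0.1529]
orientation: [[-0.252, 0.968, 0.003], [0.968, 0.252, -0.001], [-0.001, 0.002, -1.0]]
contact_force: [-2.7, 0.2, 8.8]
gripper_width: 0.0168
grasp_force: 40.2
```

Seated: collar at the right height, 9 N. Relax the push, then release.

Emit:
{"op": "jog_arm", "data": {
  "motion": [
    [0,0,-1,0],
    [0,0,-1.2,0]
  ]
}}

```text
time_s: 19.23
position: [0.5899, -0.0155, 0.153]
orientation: [[-0.252, 0.968, 0.002], [0.968, 0.252, -0.001], [-0.001, 0.001, -1.0]]
contact_force: [1.0, -0.1, 1.3]
gripper_width: 0.0164
grasp_force: 39.3
```

Emit:
{"op": "jog_arm", "data": {
  "motion": [
    [0,0,0,0],
    [0,0,0,0],
    [0,0,0,0],
    [0,0,0,0],
    [0,0,0,0]
  ],
  "grip": 110
}}

```text
time_s: 19.85
position: [0.5891, -0.0152, 0.1527]
orientation: [[-0.252, 0.968, -0.0], [0.968, 0.252, 0.0], [0.0, -0.0, -1.0]]
contact_force: [0.7, 0.4, -0.2]
gripper_width: 0.0486
grasp_force: 0.0
```

Emit:
{"op": "jog_arm", "data": {
  "motion": [
    [0,0,-15,0],
    [0,0,-35,0],
    [0,0,-60,0],
    [-30,0,-85,0],
    [-50,0,-100,0],
    [-50,0,-100,0],
    [-50,0,-100,0]
  ]
}}

```text
time_s: 20.72
position: [0.6014, -0.0633, 0.2527]
orientation: [[-0.252, 0.968, -0.0], [0.968, 0.252, 0.0], [0.001, -0.0, -1.0]]
contact_force: [0.0, -0.6, -0.1]
gripper_width: 0.0486
grasp_force: 0.0
```

Run:
```python
from h import *
look("w9",[("pin",.068),("pin_tip",.026),("slot_zero",.054)],roi=(180,80,460,290),k=2)
```

```text
20.725 [ 0.6014 -0.0633  0.2527] 0.04855566334362328 [ 0.0278 -0.5758 -0.1151]
pin 0.72 [284.4 137.8] [ 0.5905 -0.0148  0.068 ]
pin_tip 0.44 [128.8 395.5] [ 0.4938 -0.3433  0.026 ]
slot_zero 0.86 [300.4 144.1] [ 0.6044 -0.018   0.054 ]
```

View pics/w9.png

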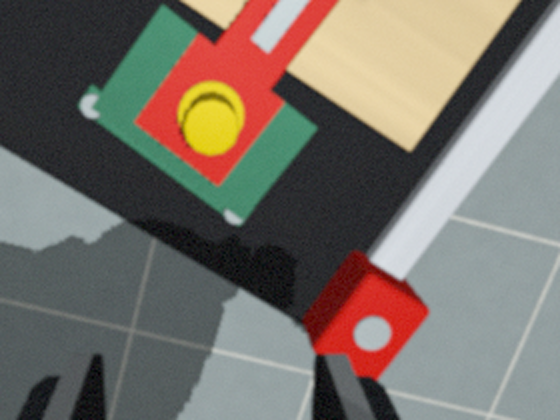

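The pin stands upright with its collar flat on the brace, over the bracket, and the gripper is clear of everything. Handing in.

```bash
python3 -c "
from bench import ctrl
print(ctrl.close_job())"
```

```text
the job is handed in; nothing more can be done
None
```

The brace is locked to the bracket: the pin went home through both holes with at most about 14 N of push at my readings, and the last picture shows its collar down on the brace. I let go and handed the job in at about 21 s; no verdict was returned.

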